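# Close the phone-pressing mould with its own upper half

## Task

A phone lies in the grey lower half of a pressing mould, and three loose aluminium upper halves lie about on the repair mat. Find the one upper half whose notches match the two orange dowels, and lower it, without dropping it, onto the lower half so that it sits flat and fully home with both dowels through its notches. Leave the other two upper halves lying where they are.

Things in the scene. Friction and masses are not known exactly. Their poses are not given: they have to be found in the camera images.
- lower_top (a point): lower half: grey block 150 (x) x 104 (y) x 18 mm, fixed on the blue mat (4 mm thick), dark phone in its pocket below the top face. Two orange dowels at x, y (+48, +42) and (-48, -42) mm rise 24 mm above the top face: 18 mm across, tapering to 6 over the last 14 mm. This point: centre of the top face, z up; same after a half turn.
- upper_a_grip (a point): upper half: aluminium plate 150 (x) x 104 (y) x 10 mm, 350 g, flat on the mat. Black handle bar above its centre along x, 76 x 16 mm, 24 to 46 mm above the underside. This point: mid handle, 33 mm above the underside, z up. Open notches in both long edges, 22 mm wide, 21 deep, at x +48 on the +y edge, x -48 on the -y edge; same after a half turn.
- upper_b_grip (a point): upper half: aluminium plate 150 (x) x 104 (y) x 10 mm, 350 g, flat on the mat. Black handle bar above its centre along x, 76 x 16 mm, 24 to 46 mm above the underside. This point: mid handle, 33 mm above the underside, z up. Open notches in both long edges, 22 mm wide, 21 deep, at x -48 on the +y edge, x +48 on the -y edge; same after a half turn.
- upper_c_grip (a point): upper half: aluminium plate 150 (x) x 104 (y) x 10 mm, 350 g, flat on the mat. Black handle bar above its centre along x, 76 x 16 mm, 24 to 46 mm above the underside. This point: mid handle, 33 mm above the underside, z up. Open notches in both long edges, 22 mm wide, 21 deep, both at x 0 (mid-edge); same after a half turn.

How it is judged:
By the outcome, as a careful person would: the job done as asked, in the order asked, and still so for the second after the job is handed in, with the robot touching nothing.
It also fails if it takes over 35 s, if anything falls off the work surface, if the arm or the gripper's body presses on something with over 40 N, if the wrist force passes 120 N, or if a joint passes its speed limit or range.

## Robot

A 6-joint arm with a two-finger parallel gripper is mounted at the origin on the work surface. World frame = base frame: x ahead of the robot, y to its left, z up, the work surface at z = 0. Lengths are in m, angles in rad, forces in N, time in s.
With the tool pointing down it reaches from about 0.4 to 0.925 m from the base axis. Payload 12.5 kg.
Tool frame: the origin (TCP) lies midway between the tips of the shut fingers; the grasp point (between the pads) lies manip.grasp_offset behind it (manip.grasp_offset is the distance from the TCP to the grasp point, in m); z points along the fingers, y is the line along which they close (so a half turn about z gives the same grasp; the last joint's range is limited). The gripper opens to 95 mm and grips with 3 to 60 N. Pads are 20 mm wide; open, the fingers measure 119 mm over their backs; the gripper's body (75 mm by 180 mm) begins 59 mm behind the grasp point.
Start: joints at [-1.412, 0.491, 1.559, -0, 1.092, -0.106], TCP at [0.164, -0.603, 0.176] pointing down, gripper open.
Joint ranges: [-3.1, 3.1], [-0.84, 2.19], [0.05, 2.79], [-1.13, 4.28], [0.06, 2.93], [-2.69, 2.69]. Speed limits (rad/s): [2.22, 2.22, 2.79, 3.14, 3.14, 3.14].

## Interface

Orientations are given as a unit quaternion [x, y, z, w].
In Python, from station import sensors, grab_frame, manip, nets gives the robot as it stands.
- The arm moves only by the tool jog_arm, never from a script. Its argument "moves" is a list of rows, each an object of numbers: "tx", "ty", "tz": the shift along the tool's x, y, z in m; "rx", "ry", "rz": the turn, a rotation vector about the tool's x, y, z in rad; "hand": the opening, from 0 (shut) to 1 (fully open). A call has 1 to 12 rows; each row is the pose to reach, as a shift and turn from the pose commanded when the call began, along the tool's axes at that moment; what a row does not reach only later rows make up. A row lasts 1/8 s, in which the tool goes at most 62.5 mm and 10.7 degrees, less where a joint would pass 70% of its speed; a pose out of reach is approached as far as the arm can. A call with a gripper value outside its range is refused whole. The fingers move at their own pace and stop on an object; "squeeze" is the grip in N (left out, the last holds). Time passes only in rows, so rows that repeat a pose let the fingers close. It gives the time, the measured TCP pose, the force, the opening and the grip force at its end, in the units of the state.
- sensors.get_state(): the state, without advancing time (a new reading comes with each control period).
- grab_frame(name): name is "scene" or "top"; returns a dict with "image" (420x560x3 uint8, red, green, blue), "intrinsics" (3x3 intrinsics, pixels), "extrinsics" (4x4, takes a point from camera to world coordinates). Camera axes: x right, y up, looking along -z (the intrinsics and any distortion apply to the point x, -y, -z); pixel columns grow to the right and rows downward; lengths in m; the calibration is good to about 2 mm. A picture is of the moment at which its call begins. There is no depth.
- manip.job_done(): hands the job in; it is judged then, once.
Trained networks look in the newest picture that a camera, given by its name, has taken for a name from the list of things; names that differ only in an ending like _2 or _b are one class to them, and where a whole thing is asked for, a point or a joint stands for the part that bears it (a point fixed in the world has none). Each returns a list of dicts, best first, with "conf" (0 to 1); they miss things now and then, are a little off and sometimes report something else, mostly with a low value. They report only what shows in the picture. A call takes as long as a camera call.
- nets.search_frame(camera, target): "at" ([x, y, z] in m, in world coordinates, good to about 4 mm: the middle of the surface that is visible of it).
- nets.place_of(camera, target): "at" ([x, y, z] in m, in world coordinates, good to about 4 mm: a listed point, or the origin of a listed thing).
The state is a dict: "time": time; "joint_positions": joint angles; "qvel": joint speeds; "effort": joint torques, N m; "eef_pos": TCP position; "orientation": TCP orientation; "force": force on the tool from outside, world axes, zero at the start; "wrist_torque": the same for the moment, N m; "grip_width": finger opening in m; "gripper_force": force on a finger pad.
Only numpy, scipy, OpenCV 4.12 (cv2) and the standard library are available. Lean on these libraries where they do the work, as an engineer would, in place of code of your own. Each camera call takes 0.05 s, during which the arm holds its last target. There are 200 camera calls.

## Working session

There is one attempt and no reset: what is moved stays moved. The work goes in short steps, Python scripts to look and compute and a tool call to move; the robot and the scene stay as the last step left them, time stands still between calls to the robot, and variables do not carry over. Pictures are saved under pics/ and viewed, at most 10 in all, crops included, and the job is handed in when it is done.

Besides the shell and the picture viewer there is one more tool, called after "Request:" as name(argument=value, ...) on one line, values as JSON. jog_arm: Moves the arm, as the interface text tells. Its arguments: {"type":"object","properties":{"moves":{"type":"array"},"squeeze":{"type":"number"}},"required":["moves"]}

```bash
mkdir -p pics; python3 - <<'E'
from station import sensors, grab_frame, manip, nets
import cv2, numpy as np
s=sensors.get_state(); print(s['eef_pos'],s['orientation'],s['grip_width'],manip.grasp_offset)
for c in ("top","scene"):
    f=grab_frame(c); cv2.imwrite(f"pics/{c}0.png",f["image"][:,:,::-1]); print(c,f["intrinsics"],f["extrinsics"])
    np.savez(f"{c}0.npz",**f)
for t in ("lower_top","upper_a_grip"):
    for c in ("top","scene"):
        print(t,c,[(np.round(d["at"],4).tolist(),round(d["conf"],2)) for d in nets.place_of(c,t)])
E
```

```text
[ 0.16357449 -0.60292464  0.17505961] [ 9.91246272e-01  1.32024668e-01 -5.52552195e-07 -5.60950359e-04] 0.09509190125754659 0.0188
top [[507.34576626   0.         272.79680136]
 [  0.         507.34576626 205.05734017]
 [  0.           0.           1.        ]] [[ 0.00454644  0.99928886 -0.03743132  0.43419825]
 [-0.9996707   0.00359646 -0.02540763 -0.01678203]
 [-0.02525494  0.03753451  0.99897615  1.19018623]
 [ 0.          0.          0.          1.        ]]
scene [[472.91955831   0.         291.93914879]
 [  0.         472.91955831 206.16610507]
 [  0.           0.           1.        ]] [[ 0.55930448 -0.56727831  0.60446159  1.24228927]
 [ 0.82883897  0.37011057 -0.41957613 -0.5240307 ]
 [ 0.01429881  0.73567213  0.67718687  0.89563154]
 [ 0.          0.          0.          1.        ]]
lower_top top [([0.464, 0.3735, 0.0182], 0.7), ([0.5384, 0.1212, 0.0304], 0.66)]
lower_top scene [([0.4647, 0.3702, 0.0234], 0.89)]
upper_a_grip top [([0.5535, -0.1041, 0.0377], 0.57)]
upper_a_grip scene [([0.555, -0.1054, 0.0423], 0.65)]
```

View pics/top0.png

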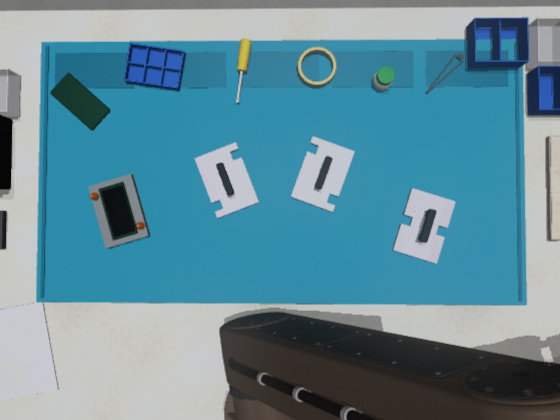

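View pics/scene0.png

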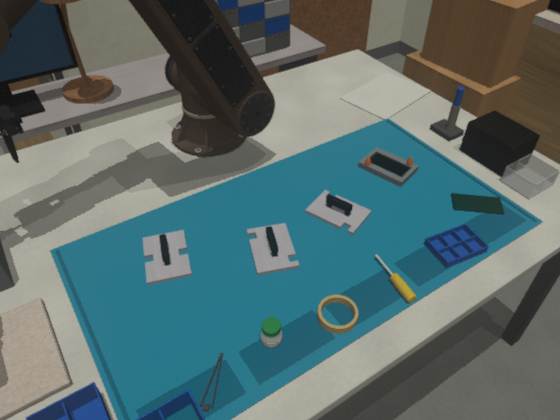

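```bash
cat > h.py <<'E'
import numpy as np, cv2
def back(f,px,z):
    K=f["intrinsics"];E=f["extrinsics"]; px=np.atleast_2d(px).astype(float)
    d=np.c_[(px[:,0]-K[0,2])/K[0,0],-(px[:,1]-K[1,2])/K[1,1],-np.ones(len(px))]@E[:3,:3].T
    o=E[:3,3]; return o+d*((z-o[2])/d[:,2])[:,None]
def proj(f,P):
    K=f["intrinsics"];E=f["extrinsics"]; c=(np.atleast_2d(P)-E[:3,3])@E[:3,:3]
    return np.c_[K[0,2]+K[0,0]*c[:,0]/-c[:,2],K[1,2]-K[1,1]*c[:,1]/-c[:,2]]
def rect_view(f,c,yaw,z,s=2000,w=.2,h=.15):
    # rectified picture: local x right, local y up, centre c, s px per m
    pts=[(-w/2,h/2),(w/2,h/2),(w/2,-h/2),(-w/2,-h/2)]
    R=np.array([[np.cos(yaw),-np.sin(yaw)],[np.sin(yaw),np.cos(yaw)]])
    W=np.array([np.r_[R@p+c,z] for p in pts]); 
    dst=np.float32([(0,0),(w*s,0),(w*s,h*s),(0,h*s)])
    H=cv2.getPerspectiveTransform(np.float32(proj(f,W)),dst)
    return cv2.warpPerspective(f["image"],H,(int(w*s),int(h*s)),flags=cv2.INTER_CUBIC)
def plates(f,z,mask):
    out=[]
    for c in cv2.findContours(mask,cv2.RETR_EXTERNAL,cv2.CHAIN_APPROX_NONE)[0]:
        if cv2.contourArea(c)<300: continue
        P=back(f,c[:,0],z)[:,:2]; (x,y),(w,h),a=cv2.minAreaRect(np.float32(P*1000))
        if w<h: w,h,a=h,w,a+90
        a=(a+90)%180-90
        if 120<w<175 and 80<h<125: out.append((x/1e3,y/1e3,np.radians(a),w,h))
    return out
E
python3 - <<'E'
from h import *
rows=[]
for cam in ("top","scene"):
    f=dict(np.load(cam+"0.npz")); im=f["image"]; hsv=cv2.cvtColor(im,cv2.COLOR_RGB2HSV)
    b=((hsv[...,1]<90)&(hsv[...,2]>110)).astype(np.uint8)
    for p in plates(f,.014,b):
        print(cam,np.round(p,4)); rows.append(rect_view(f,p[:2],p[2],.014))
    o=((hsv[...,0]<12)&(hsv[...,1]>150)&(hsv[...,2]>120)).astype(np.uint8)
    n,l,st,ce=cv2.connectedComponentsWithStats(o)
    for i in range(1,n):
        if st[i,4]>15: print("orange",cam,ce[i],st[i,4],np.round(back(f,ce[i],.032),4))
    g=(((hsv[...,1]<70)&(hsv[...,2]>60))|(o>0)).astype(np.uint8)
    for p in plates(f,.022,g):
        print("grey",cam,np.round(p,4))
        if p[1]>.25: rows.append(rect_view(f,p[:2],p[2],.022))
    
W=[cv2.resize(r,(266,200)) for r in rows[:9]]
while len(W)%3: W.append(W[0]*0)
cv2.imwrite("pics/rect.png",np.vstack([np.hstack(W[i:i+3]) for i in range(0,len(W),3)])[:,:,::-1])
E
```

```text
orange top [ 94.05263158 194.89473684] 19 [[0.4996 0.4254 0.032 ]]
orange top [140.3125 224.5   ] 16 [[0.4318 0.3169 0.032 ]]
scene [  0.4306  -0.3368  -0.3031 153.0352 105.4433]
scene [ 5.503000e-01 -1.046000e-01 -3.507000e-01  1.530599e+02  1.054020e+02]
scene [5.367000e-01 1.196000e-01 3.699000e-01 1.510497e+02 1.066028e+02]
orange scene [367.72727273 161.13636364] 22 [[0.4301 0.315  0.032 ]]
orange scene [409.68421053 160.84210526] 19 [[0.4983 0.4231 0.032 ]]
grey scene [  0.4413  -0.3394  -0.3014 157.635  103.6531]
grey scene [ 5.599000e-01 -1.094000e-01 -3.523000e-01  1.567475e+02  1.037724e+02]
grey scene [5.452000e-01 1.106000e-01 3.705000e-01 1.511731e+02 1.104321e+02]
```

View pics/rect.png

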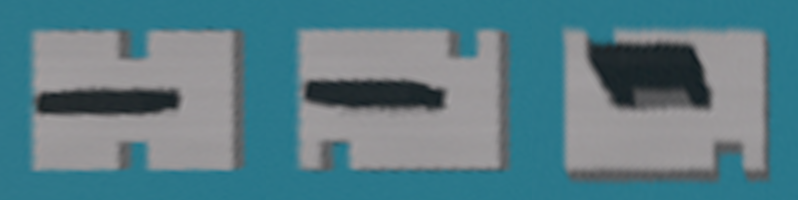

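```bash
python3 - <<'E'
from h import *
f=dict(np.load("top0.npz")); im=f["image"]; hsv=cv2.cvtColor(im,cv2.COLOR_RGB2HSV)
print("plate hsv",hsv[160,305],hsv[190,300],"mat",hsv[230,300],"lower",hsv[185,130],hsv[243,112])
b=((hsv[...,1]<110)&(hsv[...,2]>110)).astype(np.uint8)
for c in cv2.findContours(b,cv2.RETR_EXTERNAL,cv2.CHAIN_APPROX_NONE)[0]:
    if 300<cv2.contourArea(c)<8000:
        (x,y),(w,h),a=cv2.minAreaRect(np.float32(back(f,c[:,0],.014)[:,:2]*1000)); print("rect",x,y,w,h,a)
# handle: dark pixels, top face z .05
for (cx,cy) in ((323,173),):
    d=np.argwhere(hsv[cy-30:cy+30,cx-25:cx+25,2]<90)[:,::-1]+[cx-25,cy-30]
    P=back(f,d,.050)[:,:2]*1000; print("handle",len(d),cv2.minAreaRect(np.float32(P)),P.mean(0))
E
```

```text
plate hsv [113  15 207] [115  15 207] mat [ 97 181 172] lower [ 99  18 142] [101  20 139]
handle 215 ((550.6461181640625, -100.42076110839844), (14.58469009399414, 74.97030639648438), 70.16015625) [ 550.45160083 -100.45990504]
```

Request:
jog_arm(moves=[{"tx":0.03,"ty":-0.023,"tz":0,"rz":0.05,"hand":0.6},{"tx":0.075,"ty":-0.057,"tz":0.005,"rz":0.1,"hand":0.6},{"tx":0.122,"ty":-0.092,"tz":0.01,"rz":0.16,"hand":0.6},{"tx":0.17,"ty":-0.128,"tz":0.015,"rz":0.22,"hand":0.6},{"tx":0.218,"ty":-0.165,"tz":0.02,"rz":0.28,"hand":0.6},{"tx":0.266,"ty":-0.201,"tz":0.03,"rz":0.34,"hand":0.6},{"tx":0.314,"ty":-0.237,"tz":0.04,"rz":0.4,"hand":0.6},{"tx":0.362,"ty":-0.273,"tz":0.05,"rz":0.46,"hand":0.6},{"tx":0.41,"ty":-0.31,"tz":0.06,"rz":0.52,"hand":0.6},{"tx":0.455,"ty":-0.344,"tz":0.065,"rz":0.57,"hand":0.6},{"tx":0.49,"ty":-0.37,"tz":0.07,"rz":0.61,"hand":0.6},{"tx":0.505,"ty":-0.381,"tz":0.07,"rz":0.614,"hand":0.6}])

```text
validation failed for argument at $.mo...
```

```bash
sed -i 's/RETR_EXTERNAL/RETR_LIST/' h.py; python3 - <<'E'
from h import *
from station import sensors
f=dict(np.load("top0.npz")); im=f["image"]; hsv=cv2.cvtColor(im,cv2.COLOR_RGB2HSV)
b=((hsv[...,1]<110)&(hsv[...,2]>110)).astype(np.uint8)
for p in plates(f,.014,b): print(np.round(p,4))
for p in plates(f,.022,b): print("low",np.round(p,4))
s=sensors.get_state(); print(s["eef_pos"],s["orientation"],s["grip_width"],s["force"],s["joint_positions"])
E
```

```text
[  0.4509   0.373    0.3146 127.6313 104.321 ]
[  0.4329  -0.3344  -0.301  152.1833 106.747 ]
[5.371000e-01 1.221000e-01 3.733000e-01 1.522588e+02 1.055277e+02]
[ 5.520000e-01 -1.015000e-01 -3.489000e-01  1.521920e+02  1.061407e+02]
low [  0.4508   0.3704   0.3146 126.7632 103.6114]
low [  0.4329  -0.3323  -0.301  151.1482 106.0209]
low [5.364000e-01 1.212000e-01 3.733000e-01 1.512232e+02 1.048100e+02]
low [ 5.512000e-01 -1.009000e-01 -3.489000e-01  1.511568e+02  1.054188e+02]
[ 0.1635878  -0.60314443  0.1754614 ] [ 9.91243806e-01  1.32044285e-01 -8.20764894e-06 -1.52997333e-04] 0.09491793476440064 [0.17343777 0.73942196 0.49466358] [-1.41158637e+00  4.91142670e-01  1.55904130e+00 -9.25852181e-06
  1.09171501e+00 -1.05647857e-01]
```

The call was refused as invalid. I'll try one row with every key filled in, to find the form it accepts.

Request:
jog_arm(moves=[{"tx":0.03,"ty":-0.023,"tz":0.0,"rx":0.0,"ry":0.0,"rz":0.05,"hand":0.6}])

```text
time: 0.42
eef_pos: [0.1858, -0.5739, 0.1751]
orientation: [0.994, 0.106, -0.0, 0.0]
force: [0.2, 0.7, 0.4]
grip_width: 0.0895
gripper_force: 0.0
```

Request:
jog_arm(moves=[{"tx":0.045,"ty":-0.038,"tz":0.0,"rx":0.0,"ry":0.0,"rz":0.056,"hand":0.6},{"tx":0.091,"ty":-0.076,"tz":0.01,"rx":0.0,"ry":0.0,"rz":0.112,"hand":0.6},{"tx":0.137,"ty":-0.114,"tz":0.015,"rx":0.0,"ry":0.0,"rz":0.168,"hand":0.6},{"tx":0.182,"ty":-0.152,"tz":0.02,"rx":0.0,"ry":0.0,"rz":0.225,"hand":0.6},{"tx":0.228,"ty":-0.19,"tz":0.03,"rx":0.0,"ry":0.0,"rz":0.282,"hand":0.6},{"tx":0.274,"ty":-0.229,"tz":0.04,"rx":0.0,"ry":0.0,"rz":0.338,"hand":0.6},{"tx":0.319,"ty":-0.267,"tz":0.05,"rx":0.0,"ry":0.0,"rz":0.395,"hand":0.6},{"tx":0.365,"ty":-0.305,"tz":0.06,"rx":0.0,"ry":0.0,"rz":0.451,"hand":0.6},{"tx":0.41,"ty":-0.343,"tz":0.065,"rx":0.0,"ry":0.0,"rz":0.508,"hand":0.6},{"tx":0.44,"ty":-0.37,"tz":0.07,"rx":0.0,"ry":0.0,"rz":0.55,"hand":0.6},{"tx":0.4565,"ty":-0.3815,"tz":0.07,"rx":0.0,"ry":0.0,"rz":0.564,"hand":0.6},{"tx":0.4565,"ty":-0.3815,"tz":0.07,"rx":0.0,"ry":0.0,"rz":0.564,"hand":0.6}])

```text
time: 1.92
eef_pos: [0.5517, -0.1022, 0.1054]
orientation: [0.985, -0.173, -0.0, 0.0]
force: [-0.2, -0.7, 0.1]
grip_width: 0.0569
gripper_force: 0.0
```

```bash
python3 - <<'E'
from h import *
from station import sensors, grab_frame
s=sensors.get_state(); q=s["orientation"]; print(s["eef_pos"],"ang",2*np.arctan2(q[1],q[0]),q,s["joint_positions"])
f=grab_frame("scene"); np.savez("scene1.npz",**f)
c=proj(f,[.551,-.103,.05])[0].astype(int); im=f["image"][c[1]-75:c[1]+75,c[0]-100:c[0]+100]
cv2.imwrite("pics/s1.png",cv2.resize(im,None,fx=4,fy=4,interpolation=cv2.INTER_CUBIC)[:,:,::-1])
E
```

```text
[ 0.55168929 -0.10217617  0.10540338] ang -0.34706138033541456 [ 9.84981294e-01 -1.72661082e-01 -2.59243546e-05  3.25385904e-05] [-3.00816880e-01  4.83700457e-01  1.79471478e+00 -9.36028375e-05
  8.63220590e-01  1.61710167e+00]
```

View pics/s1.png

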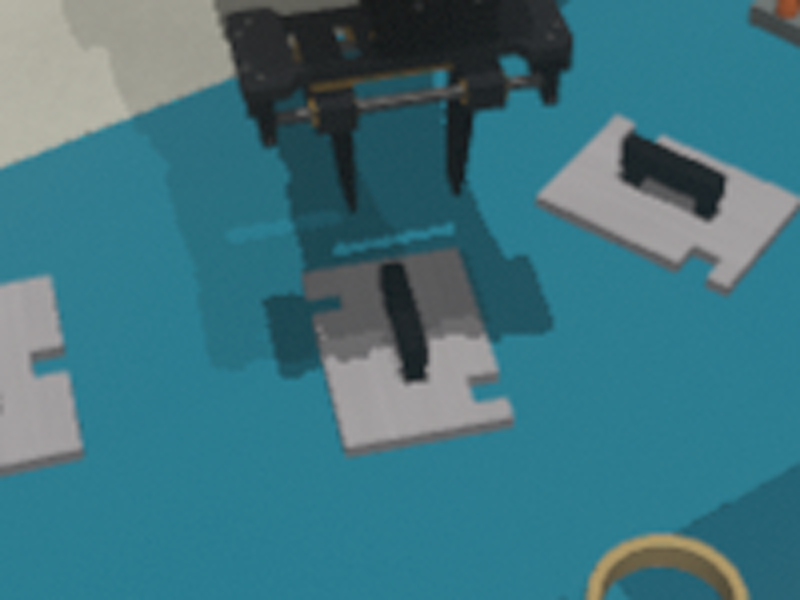

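The open jaws (crop pixels ~(350,210) and (458,195)) straddle the handle line (~(400,320)). The plate below has notches on the left-upper and right-lower edges, so it is type A. I'll descend, then close.

Request:
jog_arm(moves=[{"tx":0.0,"ty":0.0,"tz":0.03,"rx":0.0,"ry":0.0,"rz":0.0,"hand":0.6},{"tx":0.0,"ty":0.0,"tz":0.06,"rx":0.0,"ry":0.0,"rz":0.0,"hand":0.6},{"tx":0.0,"ty":0.0,"tz":0.078,"rx":0.0,"ry":0.0,"rz":0.0,"hand":0.6},{"tx":0.0,"ty":0.0,"tz":0.085,"rx":0.0,"ry":0.0,"rz":0.0,"hand":0.6},{"tx":0.0,"ty":0.0,"tz":0.085,"rx":0.0,"ry":0.0,"rz":0.0,"hand":0.6},{"tx":0.0,"ty":0.0,"tz":0.085,"rx":0.0,"ry":0.0,"rz":0.0,"hand":0.1},{"tx":0.0,"ty":0.0,"tz":0.085,"rx":0.0,"ry":0.0,"rz":0.0,"hand":0.0},{"tx":0.0,"ty":0.0,"tz":0.085,"rx":0.0,"ry":0.0,"rz":0.0,"hand":0.0},{"tx":0.0,"ty":0.0,"tz":0.085,"rx":0.0,"ry":0.0,"rz":0.0,"hand":0.0},{"tx":0.0,"ty":0.0,"tz":0.085,"rx":0.0,"ry":0.0,"rz":0.0,"hand":0.0},{"tx":0.0,"ty":0.0,"tz":0.085,"rx":0.0,"ry":0.0,"rz":0.0,"hand":0.0},{"tx":0.0,"ty":0.0,"tz":0.085,"rx":0.0,"ry":0.0,"rz":0.0,"hand":0.0}], squeeze=40)

```text
time: 3.48
eef_pos: [0.5512, -0.1032, 0.0206]
orientation: [0.985, -0.174, -0.0, 0.0]
force: [-0.6, 0.1, -1.0]
grip_width: 0.0006
gripper_force: 0.0
```

The grip reads empty (0.6 mm), so I'll look before doing anything else.

```bash
python3 - <<'E'
from h import *
from station import sensors, grab_frame
s=sensors.get_state(); print(s)
f=grab_frame("scene"); np.savez("scene2.npz",**f)
c=proj(f,[.551,-.103,.05])[0].astype(int); im=f["image"][c[1]-60:c[1]+60,c[0]-80:c[0]+80]
g=grab_frame("top"); np.savez("top2.npz",**g)
c=proj(g,[.551,-.103,.05])[0].astype(int); im2=g["image"][c[1]-60:c[1]+60,c[0]-80:c[0]+80]
cv2.imwrite("pics/s2.png",cv2.resize(np.vstack([np.hstack([im,im2])]),None,fx=2.5,fy=2.5,interpolation=cv2.INTER_CUBIC)[:,:,::-1])
E
```

```text
{'time': 3.475, 'joint_positions': array([-3.02745372e-01,  6.05086779e-01,  1.86170400e+00, -1.02969245e-04,
        6.74797161e-01,  1.61735087e+00]), 'qvel': array([ 2.75886887e-06,  9.20386145e-05,  1.08708954e-04,  1.57724973e-03,
       -5.00762624e-04,  6.82603812e-04]), 'effort': array([ 5.01426708e-03, -5.95595491e+01, -1.68300802e+01,  1.98572438e-02,
       -8.32336326e-02, -7.66899529e-05]), 'eef_pos': array([ 0.55122262, -0.1031538 ,  0.02060142]), 'orientation': array([ 9.84794408e-01, -1.73723844e-01, -1.77385890e-06,  3.22017704e-05]), 'force': array([-0.63419153,  0.14231684, -1.00249398]), 'wrist_torque': array([ 0.09391184, -0.00715911, -0.00839475]), 'gripper_force': 0.0, 'grip_width': 0.0006294418397689943}
```

View pics/s2.png

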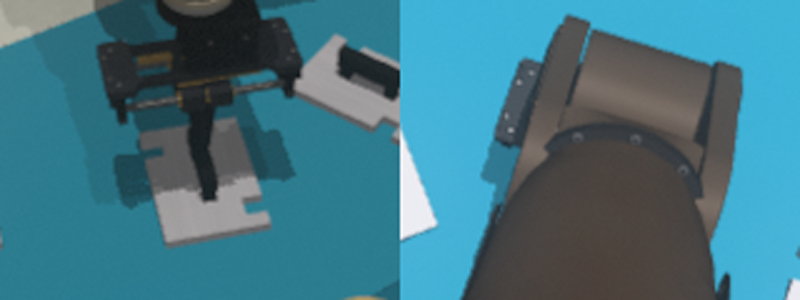

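```bash
python3 - <<'E'
from h import *
out=[]
for n,t in (("scene1",(.5517,-.1022,.1054)),("scene2",(.5512,-.1032,.0206))):
    f=dict(np.load(n+".npz")); c=proj(f,[.551,-.103,.06])[0].astype(int); o=c-[33,40]
    im=cv2.resize(f["image"][o[1]:o[1]+80,o[0]:o[0]+66],None,fx=6,fy=6,interpolation=cv2.INTER_CUBIC)
    a=-.347; u=np.array([np.cos(a),np.sin(a),0]); v=np.array([-u[1],u[0],0])
    P=lambda p:tuple(np.int32((proj(f,p)[0]-o+.5)*6))
    w=.0285 if n=="scene1" else 0
    for sgn in (-1,1): cv2.circle(im,P(np.array(t)+sgn*w*v),4,(255,0,0),1)
    for d in (-.038,.038):
        for z in (.028,.05): cv2.circle(im,P(np.array([.551,-.103,z])+d*u),3,(255,255,0),1)
    out.append(im)
cv2.imwrite("pics/cmp.png",np.hstack(out)[:,:,::-1])
E
```

```text
(no output)
```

View pics/cmp.png

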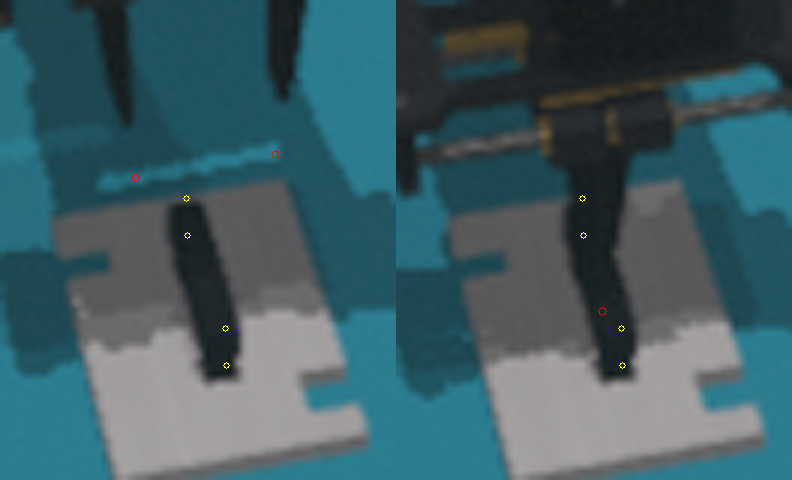

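Against the projected points (red), the fingertips show about 9 px higher than the reported TCP. That suggests they really end about 30 mm higher and closed just above the handle. I'll test it by opening, going down 5 mm (safe in either case) and closing softly.

Request:
jog_arm(moves=[{"tx":0.0,"ty":0.0,"tz":0.0,"rx":0.0,"ry":0.0,"rz":0.0,"hand":0.4},{"tx":0.0,"ty":0.0,"tz":0.0,"rx":0.0,"ry":0.0,"rz":0.0,"hand":0.4},{"tx":0.0,"ty":0.0,"tz":0.0,"rx":0.0,"ry":0.0,"rz":0.0,"hand":0.4},{"tx":0.0,"ty":0.0,"tz":0.0,"rx":0.0,"ry":0.0,"rz":0.0,"hand":0.4},{"tx":0.0,"ty":0.0,"tz":0.005,"rx":0.0,"ry":0.0,"rz":0.0,"hand":0.4},{"tx":0.0,"ty":0.0,"tz":0.005,"rx":0.0,"ry":0.0,"rz":0.0,"hand":0.4}], squeeze=5)

```text
time: 4.32
eef_pos: [0.551, -0.1031, 0.0151]
orientation: [0.985, -0.174, -0.0, -0.0]
force: [-0.4, -0.4, 1.2]
grip_width: 0.0378
gripper_force: 0.0
```

```bash
python3 - <<'E'
from h import *
from station import sensors, grab_frame
s=sensors.get_state(); print(s["eef_pos"],s["force"],s["grip_width"])
f=grab_frame("scene"); np.savez("scene3.npz",**f)
c=proj(f,[.551,-.103,.06])[0].astype(int); o=c-[50,40]
im=cv2.resize(f["image"][o[1]:o[1]+80,o[0]:o[0]+100],None,fx=7,fy=7,interpolation=cv2.INTER_CUBIC)
cv2.imwrite("pics/s3.png",im[:,:,::-1])
E
```

```text
[ 0.5509534  -0.10308388  0.01513734] [-0.4050637  -0.40934589  1.19732464] 0.03784930553529268
```

View pics/s3.png

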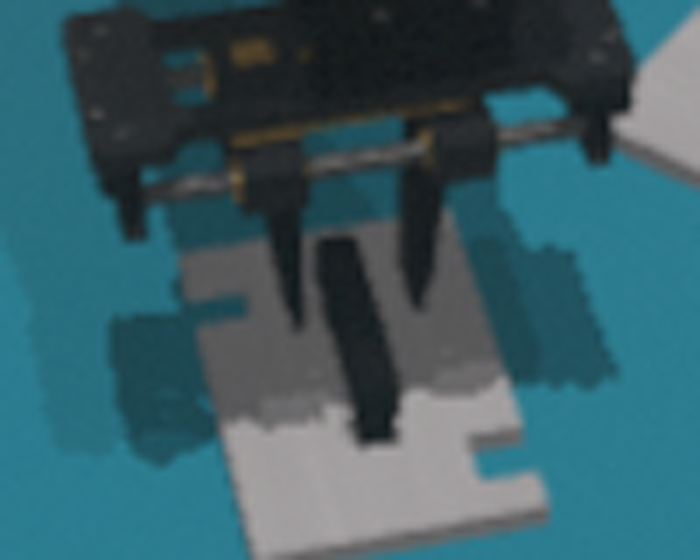

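The open fingertips ((298,325) and (418,305) in the crop) straddle the handle (~(355,330)) and look to be near its top. I'll close softly to test.

Request:
jog_arm(moves=[{"tx":0.0,"ty":0.0,"tz":0.0,"rx":0.0,"ry":0.0,"rz":0.0,"hand":0.0},{"tx":0.0,"ty":0.0,"tz":0.0,"rx":0.0,"ry":0.0,"rz":0.0,"hand":0.0},{"tx":0.0,"ty":0.0,"tz":0.0,"rx":0.0,"ry":0.0,"rz":0.0,"hand":0.0},{"tx":0.0,"ty":0.0,"tz":0.0,"rx":0.0,"ry":0.0,"rz":0.0,"hand":0.0}], squeeze=5)

```text
time: 4.88
eef_pos: [0.5513, -0.1032, 0.0157]
orientation: [0.985, -0.174, 0.0, 0.0]
force: [0.8, 1.0, 2.4]
grip_width: 0.0035
gripper_force: 0.0
```

```bash
python3 - <<'E'
from h import *
from scipy.optimize import least_squares
a=-.347; v=np.array([-np.sin(a),np.cos(a),0])
obs=[]
f=dict(np.load("scene1.npz")); o=proj(f,[.551,-.103,.06])[0].astype(int)-[33,40]
obs.append((f,np.array([.5517,-.1022,.1054]),.0285,[np.array(p)/6-.5+o for p in ((127,122),(283,98))]))
f=dict(np.load("scene3.npz")); o=proj(f,[.551,-.103,.06])[0].astype(int)-[50,40]
obs.append((f,np.array([.551,-.1031,.0151]),.019,[np.array(p)/7-.5+o for p in ((298,327),(418,307))]))
for ob in obs:
    f,t,w,px=ob
    mid=sum(px)/2
    for z in np.arange(0,.06,.01): print(z, np.round(back(f,mid,t[2]+z)[0]-t,4))
    r=least_squares(lambda x:np.r_[[proj(f,t+[0,0,x[0]]+s*(w+x[1])*v)[0]-p for s,p in zip((-1,1),px)]].ravel(),[0,0]); print("zfit",r.x,r.fun)
E
```

```text
0.0 [-0.0279  0.017   0.    ]
0.01 [-0.0188  0.0114  0.01  ]
0.02 [-0.0097  0.0059  0.02  ]
0.03 [-0.0006  0.0003  0.03  ]
0.04 [ 0.0085 -0.0052  0.04  ]
0.05 [ 0.0176 -0.0108  0.05  ]
zfit [0.0306564  0.00263868] [-0.03362585  0.08561228 -0.06197152 -0.0845911 ]
0.0 [-0.024   0.0142 -0.    ]
0.01 [-0.0158  0.0093  0.01  ]
0.02 [-0.0077  0.0043  0.02  ]
0.03 [ 0.0004 -0.0006  0.03  ]
0.04 [ 0.0085 -0.0056  0.04  ]
0.05 [ 0.0166 -0.0105  0.05  ]
zfit [0.02931969 0.00268956] [ 0.10672923  0.03886041  0.09402722 -0.04338812]
```

Across both views the offset fits as pure height, with the tips about 30–34 mm above the reported TCP and no sideways error. I'll work relative to that: open, go down 18 mm and close softly.

Request:
jog_arm(moves=[{"tx":0.0,"ty":0.0,"tz":0.0,"rx":0.0,"ry":0.0,"rz":0.0,"hand":0.45},{"tx":0.0,"ty":0.0,"tz":0.0,"rx":0.0,"ry":0.0,"rz":0.0,"hand":0.45},{"tx":0.0,"ty":0.0,"tz":0.0,"rx":0.0,"ry":0.0,"rz":0.0,"hand":0.45},{"tx":0.0,"ty":0.0,"tz":0.0,"rx":0.0,"ry":0.0,"rz":0.0,"hand":0.45},{"tx":0.0,"ty":0.0,"tz":0.006,"rx":0.0,"ry":0.0,"rz":0.0,"hand":0.45},{"tx":0.0,"ty":0.0,"tz":0.012,"rx":0.0,"ry":0.0,"rz":0.0,"hand":0.45},{"tx":0.0,"ty":0.0,"tz":0.018,"rx":0.0,"ry":0.0,"rz":0.0,"hand":0.45},{"tx":0.0,"ty":0.0,"tz":0.018,"rx":0.0,"ry":0.0,"rz":0.0,"hand":0.45}], squeeze=5)

```text
time: 5.88
eef_pos: [0.5509, -0.1031, -0.003]
orientation: [0.985, -0.174, -0.001, -0.0]
force: [0.0, 0.7, 0.3]
grip_width: 0.0429
gripper_force: 0.0
```

Request:
jog_arm(moves=[{"tx":0.0,"ty":0.0,"tz":0.0,"rx":0.0,"ry":0.0,"rz":0.0,"hand":0.0},{"tx":0.0,"ty":0.0,"tz":0.0,"rx":0.0,"ry":0.0,"rz":0.0,"hand":0.0},{"tx":0.0,"ty":0.0,"tz":0.0,"rx":0.0,"ry":0.0,"rz":0.0,"hand":0.0},{"tx":0.0,"ty":0.0,"tz":0.0,"rx":0.0,"ry":0.0,"rz":0.0,"hand":0.0},{"tx":0.0,"ty":0.0,"tz":0.0,"rx":0.0,"ry":0.0,"rz":0.0,"hand":0.0}], squeeze=5)

```text
time: 6.5
eef_pos: [0.5513, -0.1032, -0.0022]
orientation: [0.985, -0.174, 0.0, 0.0]
force: [-0.4, 0.2, 1.9]
grip_width: 0.016
gripper_force: 5.0
```

The handle is gripped at 16 mm, which confirms the height offset. I'll re-grip 8 mm lower for a full pad hold.

Request:
jog_arm(moves=[{"tx":0.0,"ty":0.0,"tz":0.0,"rx":0.0,"ry":0.0,"rz":0.0,"hand":0.4},{"tx":0.0,"ty":0.0,"tz":0.0,"rx":0.0,"ry":0.0,"rz":0.0,"hand":0.4},{"tx":0.0,"ty":0.0,"tz":0.004,"rx":0.0,"ry":0.0,"rz":0.0,"hand":0.4},{"tx":0.0,"ty":0.0,"tz":0.008,"rx":0.0,"ry":0.0,"rz":0.0,"hand":0.4},{"tx":0.0,"ty":0.0,"tz":0.008,"rx":0.0,"ry":0.0,"rz":0.0,"hand":0.4},{"tx":0.0,"ty":0.0,"tz":0.008,"rx":0.0,"ry":0.0,"rz":0.0,"hand":0.0},{"tx":0.0,"ty":0.0,"tz":0.008,"rx":0.0,"ry":0.0,"rz":0.0,"hand":0.0},{"tx":0.0,"ty":0.0,"tz":0.008,"rx":0.0,"ry":0.0,"rz":0.0,"hand":0.0},{"tx":0.0,"ty":0.0,"tz":0.008,"rx":0.0,"ry":0.0,"rz":0.0,"hand":0.0},{"tx":0.0,"ty":0.0,"tz":0.008,"rx":0.0,"ry":0.0,"rz":0.0,"hand":0.0}], squeeze=40)

```text
time: 7.75
eef_pos: [0.5513, -0.1032, -0.0103]
orientation: [0.985, -0.174, 0.0, 0.0]
force: [-0.9, -0.6, 1.1]
grip_width: 0.0155
gripper_force: 40.0
```

Request:
jog_arm(moves=[{"tx":0.0,"ty":0.0,"tz":-0.006,"rx":0.0,"ry":0.0,"rz":0.0,"hand":0.0},{"tx":0.0,"ty":0.0,"tz":-0.022,"rx":0.0,"ry":0.0,"rz":0.0,"hand":0.0},{"tx":0.0,"ty":0.0,"tz":-0.045,"rx":0.0,"ry":0.0,"rz":0.0,"hand":0.0},{"tx":0.0,"ty":0.0,"tz":-0.07,"rx":0.0,"ry":0.0,"rz":0.0,"hand":0.0},{"tx":0.0,"ty":0.0,"tz":-0.09,"rx":0.0,"ry":0.0,"rz":0.0,"hand":0.0},{"tx":0.0,"ty":0.0,"tz":-0.1,"rx":0.0,"ry":0.0,"rz":0.0,"hand":0.0},{"tx":0.0,"ty":0.0,"tz":-0.1,"rx":0.0,"ry":0.0,"rz":0.0,"hand":0.0}], squeeze=50)

```text
time: 8.62
eef_pos: [0.5514, -0.1032, 0.0904]
orientation: [0.985, -0.174, 0.001, 0.0]
force: [0.3, -0.3, -3.9]
grip_width: 0.0158
gripper_force: 50.0
```

The weight shows (about 3.5 N), so I'll carry it over.

Request:
jog_arm(moves=[{"tx":-0.01,"ty":-0.017,"tz":0.0,"rx":0.0,"ry":0.0,"rz":-0.025,"hand":0.0},{"tx":-0.029,"ty":-0.05,"tz":0.0,"rx":0.0,"ry":0.0,"rz":-0.077,"hand":0.0},{"tx":-0.053,"ty":-0.092,"tz":0.0,"rx":0.0,"ry":0.0,"rz":-0.14,"hand":0.0},{"tx":-0.08,"ty":-0.137,"tz":0.0,"rx":0.0,"ry":0.0,"rz":-0.21,"hand":0.0},{"tx":-0.107,"ty":-0.183,"tz":0.0,"rx":0.0,"ry":0.0,"rz":-0.28,"hand":0.0},{"tx":-0.133,"ty":-0.229,"tz":0.0,"rx":0.0,"ry":0.0,"rz":-0.352,"hand":0.0},{"tx":-0.16,"ty":-0.275,"tz":0.0,"rx":0.0,"ry":0.0,"rz":-0.423,"hand":0.0},{"tx":-0.187,"ty":-0.321,"tz":0.0,"rx":0.0,"ry":0.0,"rz":-0.493,"hand":0.0},{"tx":-0.21,"ty":-0.361,"tz":0.0,"rx":0.0,"ry":0.0,"rz":-0.555,"hand":0.0},{"tx":-0.228,"ty":-0.392,"tz":0.0,"rx":0.0,"ry":0.0,"rz":-0.602,"hand":0.0},{"tx":-0.238,"ty":-0.41,"tz":0.0,"rx":0.0,"ry":0.0,"rz":-0.63,"hand":0.0},{"tx":-0.242,"ty":-0.4165,"tz":0.0,"rx":0.0,"ry":0.0,"rz":-0.64,"hand":0.0}])

```text
time: 10.12
eef_pos: [0.4655, 0.3716, 0.089]
orientation: [0.989, 0.146, -0.001, 0.0]
force: [-0.0, -1.0, -4.0]
grip_width: 0.0159
gripper_force: 50.0
```

Request:
jog_arm(moves=[{"tx":0.0,"ty":0.0,"tz":0.015,"rx":0.0,"ry":0.0,"rz":0.0,"hand":0.0},{"tx":0.0,"ty":0.0,"tz":0.03,"rx":0.0,"ry":0.0,"rz":0.0,"hand":0.0},{"tx":0.0,"ty":0.0,"tz":0.03,"rx":0.0,"ry":0.0,"rz":0.0,"hand":0.0},{"tx":0.0,"ty":0.0,"tz":0.03,"rx":0.0,"ry":0.0,"rz":0.0,"hand":0.0}])

```text
time: 10.62
eef_pos: [0.4666, 0.3706, 0.0595]
orientation: [0.99, 0.144, -0.0, 0.0]
force: [0.1, -0.3, -3.5]
grip_width: 0.0158
gripper_force: 50.0
```

```bash
python3 - <<'E'
from h import *
from station import sensors, grab_frame
s=sensors.get_state(); q=s["orientation"]; print(s["eef_pos"],2*np.arctan2(q[1],q[0]),s["force"],s["grip_width"])
out=[]
for c in ("scene","top"):
    f=grab_frame(c); np.savez(c+"4.npz",**f)
    o=proj(f,[.465,.371,.04])[0].astype(int)-[50,50]
    out.append(cv2.resize(f["image"][o[1]:o[1]+100,o[0]:o[0]+100],None,fx=4,fy=4,interpolation=cv2.INTER_CUBIC))
    print(c,o)
cv2.imwrite("pics/s4.png",np.hstack(out)[:,:,::-1])
E
```

```text
[0.46663109 0.37057144 0.05951661] 0.2899417473881306 [ 0.05689049 -0.27775221 -3.53901252] 0.01578560371946054
scene [339 108]
top [ 66 159]
```

View pics/s4.png

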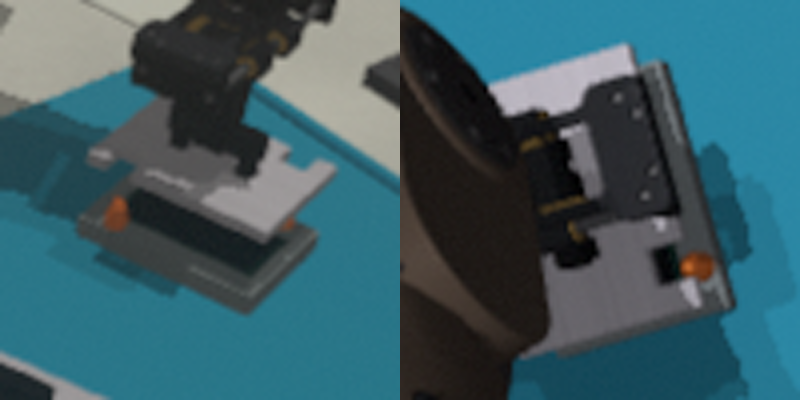

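```bash
cat >> h.py <<'E'
from scipy.ndimage import map_coordinates
from scipy.optimize import minimize
def outline(notch,n=40):
    P=[(-75,-52),(75,-52),(75,52),(-75,52)] if not notch else [(-75,-52),(-59,-52),(-59,-31),(-37,-31),(-37,-52),(75,-52),(75,52),(59,52),(59,31),(37,31),(37,52),(-75,52)]
    P=np.array(P)/1e3; pts=[];nor=[]
    for a,b in zip(P,np.roll(P,-1,0)):
        L=np.linalg.norm(b-a); k=max(3,int(L/.0015)); t=(np.arange(k)+.5)/k
        pts.append(a+np.outer(t,b-a)); nor.append(np.tile([(b-a)[1]/L,-(b-a)[0]/L],(k,1)))
    return np.vstack(pts),np.vstack(nor)
def score(f,p,z,notch,ch):
    pts,nor=outline(notch); c,s=np.cos(p[2]),np.sin(p[2]); R=np.array([[c,-s],[s,c]])
    tot=0
    for d,sg in ((.0025,-1),(.0015,-1),(-.0015,1),(-.0025,1)):
        q=(pts+nor*d)@R.T+p[:2]; px=proj(f,np.c_[q,np.full(len(q),z)])
        tot=tot+sg*map_coordinates(ch,[px[:,1],px[:,0]],order=1)
    return np.clip(tot/2,-40,40).mean()
def fit(f,p0,z,notch,yawfree=True):
    ch=cv2.GaussianBlur(f["image"][...,0].astype(float),(0,0),.6); best=None
    g=np.arange(-.008,.0081,.002)
    c=max(((score(f,(p0[0]+a,p0[1]+b,p0[2]),z,notch,ch),a,b) for a in g for b in g))
    x0=np.array([p0[0]+c[1],p0[1]+c[2],p0[2]]); S=np.array([.002,.002,.02 if yawfree else 0])
    r=minimize(lambda u:-score(f,x0+u*S,z,notch,ch),np.zeros(3),method="Nelder-Mead",options=dict(initial_simplex=np.vstack([np.zeros(3),np.eye(3)])))
    return x0+r.x*S,-r.fun
E
python3 - <<'E'
from h import *
L=lambda n:dict(np.load(n+".npz"))
for c in ("top","scene"):
    p,s=fit(L(c+"0"),(.551,-.103,-.349),.014,True); print("A0",c,np.round(p,4),s)
    p,s=fit(L(c+"0"),(.465,.371,.29),.022,False); print("low0",c,np.round(p,4),s)
    for yf in (True,False):
        p,s=fit(L(c+"4"),(.4666,.3706,.290),.0838,True,yf); print("held",c,np.round(p,4),s)
f=L("top4"); im=f["image"]; hsv=cv2.cvtColor(im,cv2.COLOR_RGB2HSV)
E
```

```text
A0 top [ 0.5516 -0.101  -0.3487] 40.0
low0 top [0.4638 0.3733 0.2932] 39.937484219390846
held top [0.4654 0.372  0.2976] 19.186525554044653
held top [0.4656 0.3719 0.29  ] 19.064661989057917
A0 scene [ 0.5506 -0.1039 -0.3488] 36.72647452421593
low0 scene [0.4632 0.3698 0.2896] 19.577076628629516
held scene [0.4666 0.3674 0.3004] 19.975924474008057
held scene [0.4664 0.3679 0.29  ] 19.90942319693117
```

Request:
jog_arm(moves=[{"tx":-0.002,"ty":-0.002,"tz":0.01,"rx":0.0,"ry":0.0,"rz":0.0,"hand":0.0},{"tx":-0.002,"ty":-0.002,"tz":0.02,"rx":0.0,"ry":0.0,"rz":0.0,"hand":0.0},{"tx":-0.002,"ty":-0.002,"tz":0.02,"rx":0.0,"ry":0.0,"rz":0.0,"hand":0.0},{"tx":-0.002,"ty":-0.002,"tz":0.02,"rx":0.0,"ry":0.0,"rz":0.0,"hand":0.0},{"tx":-0.002,"ty":-0.002,"tz":0.02,"rx":0.0,"ry":0.0,"rz":0.0,"hand":0.0},{"tx":-0.002,"ty":-0.002,"tz":0.02,"rx":0.0,"ry":0.0,"rz":0.0,"hand":0.0}])

```text
time: 11.48
eef_pos: [0.4639, 0.3724, 0.0398]
orientation: [0.989, 0.145, 0.0, -0.0]
force: [1.0, -0.5, -2.7]
grip_width: 0.0155
gripper_force: 50.0
```

```bash
sed -i 's/-40,40/-120,120/' h.py; python3 - <<'E'
from h import *
from station import sensors, grab_frame
L=lambda n:dict(np.load(n+".npz"))
out=[]
for c in ("top","scene"):
    f=grab_frame(c); np.savez(c+"5.npz",**f)
    s=sensors.get_state(); q=s["orientation"]; e=s["eef_pos"]; a=2*np.arctan2(q[1],q[0]); zt=.014+e[2]+.0103
    print(np.round(e,4),round(a,4),round(zt,4),s["force"])
    A,_=fit(L(c+"0"),(.551,-.103,-.349),.014,True); lo,_=fit(L(c+"0"),(.465,.371,.29),.022,False)
    h,sc=fit(f,(e[0],e[1],a),zt,True,False)
    print(c,"A0",np.round(A,4),"low",np.round(lo,4),"held",np.round(h,4),sc,"low-held mm",np.round((lo-h)[:2]*1e3,1))
    # overlay
    o=proj(f,[.465,.371,.04])[0].astype(int)-[40,50]; im=cv2.resize(f["image"][o[1]:o[1]+100,o[0]:o[0]+80],None,fx=5,fy=5,interpolation=cv2.INTER_CUBIC)
    def draw(p,z,n,col):
        P=outline(n)[0]; R=np.array([[np.cos(p[2]),-np.sin(p[2])],[np.sin(p[2]),np.cos(p[2])]]); Q=proj(f,np.c_[P@R.T+p[:2],np.full(len(P),z)])
        for u in (Q-o+.5)*5: cv2.circle(im,tuple(np.int32(u)),0,col,-1)
    draw(h,zt,True,(255,0,0)); draw(lo,.022,False,(255,255,0))
    R=np.array([[np.cos(lo[2]),-np.sin(lo[2])],[np.sin(lo[2]),np.cos(lo[2])]]); t=np.linspace(0,6.28,40)
    for sg in (1,-1):
        for r,z in ((.003,.046),(.009,.032)):
            d=R@(sg*np.array([.048,.042]))+lo[:2]
            for u in (proj(f,np.c_[d[0]+r*np.cos(t),d[1]+r*np.sin(t),t*0+z])-o+.5)*5: cv2.circle(im,tuple(np.int32(u)),0,(0,255,0),-1)
    out.append(im)
cv2.imwrite("pics/s5.png",np.hstack(out)[:,:,::-1])
E
```

```text
[0.4639 0.3724 0.0398] 0.2908 0.0641 [-0.4115052   0.22351574 -3.64762856]
top A0 [ 0.552  -0.1014 -0.3472] low [0.4637 0.3731 0.2958] held [0.4635 0.3732 0.2908] 29.95992581560735 low-held mm [ 0.2 -0.1]
[0.4639 0.3724 0.0397] 0.2908 0.064 [ 0.15194184 -0.38049046 -3.35542649]
scene A0 [ 0.5503 -0.104  -0.3507] low [0.4632 0.3698 0.2896] held [0.464  0.3698 0.2908] 20.631054304773514 low-held mm [-0.8 -0. ]
```

View pics/s5.png

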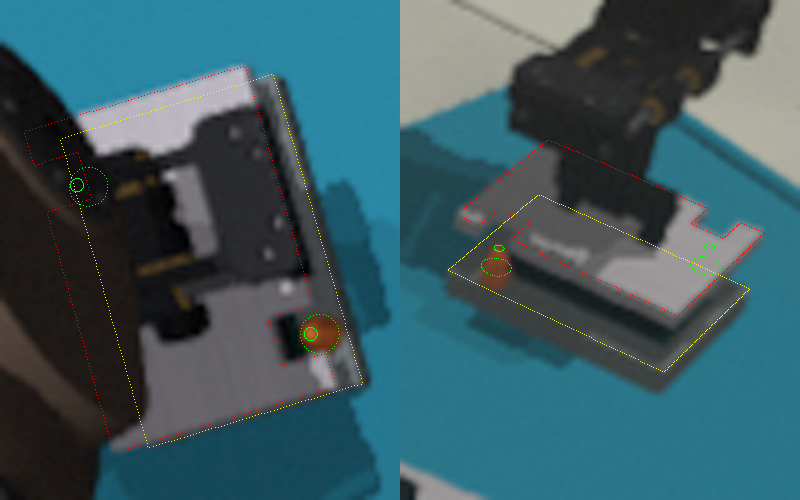

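Both overlays fit the plate (red), the lower half (yellow) and the dowels (green). The offset is under 1 mm in each view, so I'll lower in stages and watch the force.

Request:
jog_arm(moves=[{"tx":0.0,"ty":0.0,"tz":0.005,"rx":0.0,"ry":0.0,"rz":0.0,"hand":0.0},{"tx":0.0,"ty":0.0,"tz":0.01,"rx":0.0,"ry":0.0,"rz":0.0,"hand":0.0},{"tx":0.0,"ty":0.0,"tz":0.014,"rx":0.0,"ry":0.0,"rz":0.0,"hand":0.0},{"tx":0.0,"ty":0.0,"tz":0.017,"rx":0.0,"ry":0.0,"rz":0.0,"hand":0.0},{"tx":0.0,"ty":0.0,"tz":0.02,"rx":0.0,"ry":0.0,"rz":0.0,"hand":0.0},{"tx":0.0,"ty":0.0,"tz":0.02,"rx":0.0,"ry":0.0,"rz":0.0,"hand":0.0}])

```text
time: 12.32
eef_pos: [0.4638, 0.3723, 0.0193]
orientation: [0.989, 0.145, -0.0, 0.0]
force: [-0.1, -0.5, -3.0]
grip_width: 0.0154
gripper_force: 50.0
```

Request:
jog_arm(moves=[{"tx":0.0,"ty":0.0,"tz":0.003,"rx":0.0,"ry":0.0,"rz":0.0,"hand":0.0},{"tx":0.0,"ty":0.0,"tz":0.006,"rx":0.0,"ry":0.0,"rz":0.0,"hand":0.0},{"tx":0.0,"ty":0.0,"tz":0.008,"rx":0.0,"ry":0.0,"rz":0.0,"hand":0.0},{"tx":0.0,"ty":0.0,"tz":0.008,"rx":0.0,"ry":0.0,"rz":0.0,"hand":0.0}])

```text
time: 12.82
eef_pos: [0.4638, 0.3723, 0.0114]
orientation: [0.989, 0.145, -0.0, 0.0]
force: [-0.2, 0.5, -3.5]
grip_width: 0.0158
gripper_force: 50.0
```

Request:
jog_arm(moves=[{"tx":0.0,"ty":0.0,"tz":0.0015,"rx":0.0,"ry":0.0,"rz":0.0,"hand":0.0},{"tx":0.0,"ty":0.0,"tz":0.003,"rx":0.0,"ry":0.0,"rz":0.0,"hand":0.0},{"tx":0.0,"ty":0.0,"tz":0.0035,"rx":0.0,"ry":0.0,"rz":0.0,"hand":0.0},{"tx":0.0,"ty":0.0,"tz":0.0035,"rx":0.0,"ry":0.0,"rz":0.0,"hand":0.0}])

```text
time: 13.32
eef_pos: [0.4638, 0.3724, 0.008]
orientation: [0.989, 0.145, -0.0, 0.0]
force: [-0.1, -0.4, -3.7]
grip_width: 0.0158
gripper_force: 50.0
```

Request:
jog_arm(moves=[{"tx":0.0,"ty":0.0,"tz":0.0005,"rx":0.0,"ry":0.0,"rz":0.0,"hand":0.0},{"tx":0.0,"ty":0.0,"tz":0.0005,"rx":0.0,"ry":0.0,"rz":0.0,"hand":0.0}])

```text
time: 13.58
eef_pos: [0.4639, 0.3724, 0.0077]
orientation: [0.989, 0.145, 0.0, 0.0]
force: [-1.0, -0.3, -1.0]
grip_width: 0.0158
gripper_force: 50.0
```

Contact is starting exactly at the expected home height (0.0077). One more small step to seat it.

Request:
jog_arm(moves=[{"tx":0.0,"ty":0.0,"tz":0.0005,"rx":0.0,"ry":0.0,"rz":0.0,"hand":0.0},{"tx":0.0,"ty":0.0,"tz":0.0005,"rx":0.0,"ry":0.0,"rz":0.0,"hand":0.0}])

```text
time: 13.82
eef_pos: [0.464, 0.3724, 0.0077]
orientation: [0.989, 0.145, 0.0, -0.0]
force: [-1.3, -2.1, 4.8]
grip_width: 0.0157
gripper_force: 50.0
```

It is seated: the force has reversed and the height no longer changes. I'll release and retreat.

Request:
jog_arm(moves=[{"tx":0.0,"ty":0.0,"tz":0.0,"rx":0.0,"ry":0.0,"rz":0.0,"hand":0.2},{"tx":0.0,"ty":0.0,"tz":0.0,"rx":0.0,"ry":0.0,"rz":0.0,"hand":0.5},{"tx":0.0,"ty":0.0,"tz":0.0,"rx":0.0,"ry":0.0,"rz":0.0,"hand":0.5},{"tx":0.0,"ty":0.0,"tz":0.0,"rx":0.0,"ry":0.0,"rz":0.0,"hand":0.5},{"tx":0.0,"ty":0.0,"tz":-0.02,"rx":0.0,"ry":0.0,"rz":0.0,"hand":0.5},{"tx":0.0,"ty":0.0,"tz":-0.06,"rx":0.0,"ry":0.0,"rz":0.0,"hand":0.5},{"tx":0.0,"ty":0.0,"tz":-0.11,"rx":0.0,"ry":0.0,"rz":0.0,"hand":0.5},{"tx":-0.02,"ty":0.05,"tz":-0.15,"rx":0.0,"ry":0.0,"rz":0.0,"hand":0.5},{"tx":-0.02,"ty":0.1,"tz":-0.17,"rx":0.0,"ry":0.0,"rz":0.0,"hand":0.5},{"tx":-0.02,"ty":0.15,"tz":-0.17,"rx":0.0,"ry":0.0,"rz":0.0,"hand":0.5},{"tx":-0.02,"ty":0.2,"tz":-0.17,"rx":0.0,"ry":0.0,"rz":0.0,"hand":0.5},{"tx":-0.02,"ty":0.2,"tz":-0.17,"rx":0.0,"ry":0.0,"rz":0.0,"hand":0.5}])

```text
time: 15.32
eef_pos: [0.5028, 0.1725, 0.1772]
orientation: [0.99, 0.143, 0.0, 0.0]
force: [-0.0, 0.1, 0.8]
grip_width: 0.0475
gripper_force: 0.0
```

```bash
python3 - <<'E'
from h import *
from station import sensors, grab_frame
print(sensors.get_state()["eef_pos"])
out=[]
for c in ("top","scene"):
    f=grab_frame(c); np.savez(c+"6.npz",**f)
    h,sc=fit(f,(.4639,.3720,.2908),.032,True); print(c,np.round(h,4),sc)
    o=proj(f,[.465,.371,.03])[0].astype(int)-[40,50]; out.append(cv2.resize(f["image"][o[1]:o[1]+100,o[0]:o[0]+80],None,fx=5,fy=5,interpolation=cv2.INTER_CUBIC))
cv2.imwrite("pics/s6.png",np.hstack(out)[:,:,::-1])
E
```

```text
[0.50279539 0.1724725  0.17722352]
top [0.4605 0.377  0.2356] 8.282291713983897
scene [0.4631 0.3698 0.2889] 25.739032618084188
```

View pics/s6.png

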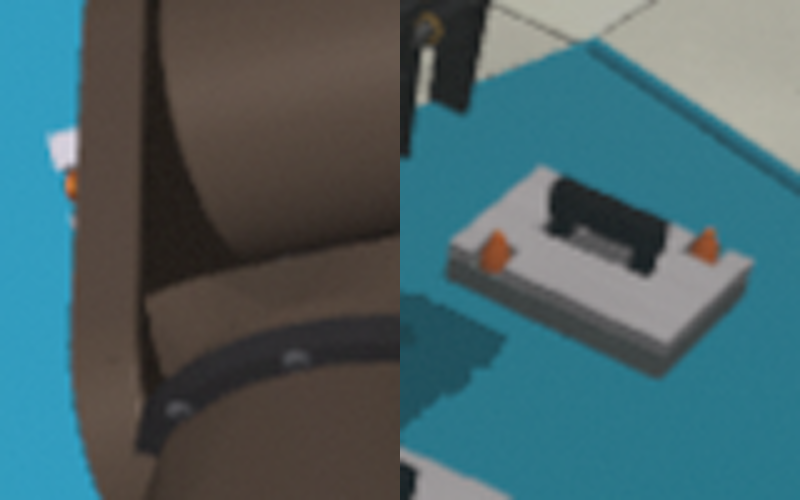

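The scene view shows the plate flat on the lower half, with orange dowels up through both notches ((495,250) and (708,245)) and the gripper clear. I'll hand the job in.

```bash
python3 -c "
from station import manip
print(manip.job_done())"
```

```text
the job is handed in; nothing more can be done
None
```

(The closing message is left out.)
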